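# Free the stuck tube block from a dry bath and hold it clear

### The arm

A 6-joint arm with a two-finger parallel gripper is mounted at the origin on a cart in front of the work surface, level with it; the furniture and walls round the work are solid. World frame = base frame: x ahead of the robot, y to its left, z up, the work surface at z = 0. Lengths are in mm, angles in rad, forces in N, time in s.
With the tool pointing down it reaches from about 300 to 875 mm from the base axis. Payload 6.4 kg.
Tool frame: the origin (TCP) lies at the very end of the fingers, on their centre line; the grasp point (between the pads) lies 19 mm behind it; z points along the fingers, y is the direction in which the jaws open and shut (so a half turn about z gives the same grasp; the last joint's range is limited). The gripper opens to 85 mm and grips with 20 to 120 N. Pads are 22 mm wide; open, the fingers measure 114 mm over their backs; the gripper's body (76 mm by 85 mm) begins 54 mm behind the grasp point. The pads swing forward as they close: fully open they stand 13 mm farther back than shut.
Start: joints at [1.133, 0.181, 1.607, -0, 1.354, -0.206], TCP at [132.082, 559.639, 231.288] pointing down, gripper open.
Joint ranges: [-2.99, 2.99], [-0.89, 2.07], [0.3, 2.58], [-1.14, 4.28], [0, 2.63], [-3.12, 3.12]. Speed limits (rad/s): [2.57, 2.57, 3.01, 3.14, 3.14, 3.14].

### API

Orientations are given as a unit quaternion [w, x, y, z].
In Python, from station import arm, capture, spotter gives the robot as it stands.
- The arm moves only by the tool send_rows, never from a script. Its argument "moves" is a list that holds one entry, the list of rows, each a list of 4 numbers: the shift along the tool's x, y, z in m, then the turn about the tool's z in degrees. A call has exactly 8 rows; each row shifts and turns the pose as measured when the row begins, along the tool's axes as they then stand; what a row does not reach is not made up. A row lasts 1/12 s, in which the tool goes at most 41.7 mm and 7.16 degrees, less where a joint would pass 70% of its speed; a pose out of reach is approached as far as the arm can. A call is refused whole if a number of a shift passes 0.0417 or a number of a turn 7.16, either way. A call with a gripper value outside its range is refused whole. "jaw" is the finger opening in m, from 0 to 0.0854, set as the call begins (left out, the last holds). The fingers move at their own pace and stop on an object; the grip force is fixed at half the most. Time passes only in rows, so rows that do not move let the fingers close, or fill a call up. It gives the time, the measured TCP pose, the force and the opening at its end, in the units of the state.
- arm.read_state(): the state, without advancing time (a new reading comes with each control period).
- capture(name): name is "scene" or "top"; returns a dict with "img" (480x640x3 uint8, red, green, blue), "intrinsics" (3x3 intrinsics, pixels), "R" (3x3) and "t" (3): a world point X has camera coordinates R X + t. Camera axes: x right, y down, z forward; pixel columns grow to the right and rows downward; lengths in mm; the calibration is good to about 2 mm. A picture is of the moment at which its call begins. There is no depth.
- arm.finish_job(): hands the job in, once; it reports no verdict.
Trained networks look in a picture, given as the dict that the camera call returned (one of the last four; its "shot" number tells which), for a name from the list of things; names that differ only in an ending like _2 or _b are one class to them, and where a whole thing is asked for, a point or a joint stands for the part that bears it (a point fixed in the world has none). Each returns a list of dicts, best first, with "score" (0 to 1); they miss things now and then, are a little off and sometimes report something else, mostly with a low value. They report only what shows in the picture. A call takes as long as a camera call. They do not tell look-alikes from the thing itself.
- spotter.cut_out(label, picture): "mask" (480x640 bool, what is visible of it) and "extent" ([left, top, right, bottom] in pixels, round what is visible of it).
The state is a dict: "t": time; "qpos": joint angles; "joint_vel": joint speeds; "joint_torque": joint torques, N m; "ee_pos": TCP position; "orientation": TCP orientation; "ft_force": force on the tool from outside, world axes, zero at the start; "moment": the same for the moment, N m; "finger_gap": finger opening in mm.
Only numpy, scipy, OpenCV 4.12 (cv2) and the standard library are available. Lean on these libraries where they do the work, as an engineer would, in place of code of your own. Each camera call takes 0.05 s, during which the arm holds its last target. There are 200 camera calls.

### The job

Swing the retaining latch of the dry bath fully aside, then work the aluminium tube block out of its well by its lifting handle. Sprung strips grip the block so tightly that a straight pull would lift the whole bath, so rock the block from side to side until it frees, keeping the bath standing where it is and the other things on the bench undisturbed. Finish still holding the block by its handle, hanging level and still over its well, one to three centimetres clear of the bath's top; do not put it down or let go.

Things in the scene. Friction and masses are not known exactly. Their poses are not given: they have to be found in the camera images.
- bath: Dry bath, a free-standing bench heater, 4 kg on rubber feet: white housing on a grey foot, 172 (x) x 242 (y) x 80 mm high. Origin: centre of its underside. x points from its control panel (display, three round keys; robot's side) to its back, y to the left along its long side, z up. It is not fixed: pulling straight up on the stuck block with some 40 N tips or lifts it before the block slips.
- well_mouth (a point): Centre of the well's mouth in the bath's top, 80 mm above the bench, 18 mm behind the bath's centre. The well is 100 mm long (x), 57 mm wide (y), 40 mm deep. On each long side a sprung steel strip presses the block with about 45 N at 62 mm above the bench, 18 mm below the mouth. Axes as the bath's.
- block_handle (a point): Middle of the tube block's lifting handle, the point to grasp: a round steel bar, 14 mm diameter, 76 mm long, along the block's x axis, on two thin posts 62 mm apart. It is 65 mm above the block's top, 117 mm above its underside, 157 mm above the bench when seated. Gripped firmly, the bar hardly turns between the fingers: lean the tool along with the block when rocking it.
- block_base (a point): Centre of the tube block's underside, axes as the block's (seated: as the bath's). Bare aluminium, 96 (x) x 50 (y) x 52 mm high, about 0.45 kg, two rows of five small holes in the top. Seated it stands on the well's floor, 40 mm below the mouth. Past 22 mm of rise it is clear of the strips and loose in the well; from 40 mm on its underside is above the bath's top.
- block_rock (a point): Point on the block's upright middle line, 22 mm above its underside: level with the strips when seated. The block rocks about its x axis, at most 0.15 rad each way: pushed and leaned along y at the handle it turns about the strip on that side, 25 mm from the middle; its other side slides up. A swing from one side to the other with a light lift (10 to 30 N) gains 3 to 6 mm of height.
- latch (a joint): Angle of the retaining latch, rad: 0 = its toe lies over the block's top and keeps it down, 1.571 = end of travel, fully aside. Growing values turn it clockwise seen from above. It stays where it is left (about 1.5 N at the knob moves it). Its upright pivot stands on the bath's top at x = +18 mm, y = +60 mm in the bath's frame.
- latch_knob (a point): The latch's upright round black knob, 14 mm diameter, 22 mm tall; this point at its half height, 112 mm above the bench, 38 mm from the pivot. At latch 0 it stands on the left (+y) side of the pivot; it swings towards the bath's back (+x).
- spare_block: Bystander: a second aluminium block, 96 x 50 x 52 mm, with two rows of four wider holes and no handle, standing on the bench to the right. Origin: centre of its underside. Leave it alone.
- timer: Bystander: white bench timer, 62 x 68 x 19 mm, on the bench to the right. Origin: centre of its underside. Leave it alone.
- vial_0: Bystander: small glass vial with blue cap, 23 mm diameter, 51 mm tall, on the bench to the right. Origin: centre of its underside. Leave it alone.
- dye_bottle: Bystander: small white bottle with red cap, 34 mm diameter, 67 mm tall, standing to the right. Origin: centre of its underside. Leave it alone.
- pipette: Bystander: hand pipette, 234 mm long, lying on the bench to the left. Leave it alone.
Mind the look-alikes: they are no part of the job. What is shaped like the part that bears block_handle but yellow is not meant.

How it is judged:
By the outcome, as a careful person would: the job done as asked, in the order asked, and still so for the second after the job is handed in, while the arm keeps its last pose, push and grip.
It also fails if it takes over 58 s, if anything falls off the work surface, if the arm or the gripper's body presses on something with over 40 N, if the wrist force passes 120 N, or if a joint passes its speed limit or range.

## Working session

There is one attempt and no reset: what is moved stays moved. The work goes in short steps, Python scripts to look and compute and a tool call to move; the robot and the scene stay as the last step left them, time stands still between calls to the robot, and variables do not carry over. Pictures are saved under pics/ and viewed, about 8 in all and at most 12, crops included, and the job is handed in when it is done.

Besides the shell and the picture viewer there is one more tool, called after "Call:" by a JSON object that holds its "api" and its "payload", one argument or row to a line. send_rows: Moves the arm, as the interface text tells. Its arguments: {"type":"object","properties":{"moves":{"type":"array"},"jaw":{"type":"number"}},"required":["moves"]}

```bash
mkdir -p pics; ls; python3 - <<'E'
from station import arm,capture,spotter
import cv2,numpy as np
print(arm.read_state())
for n in ("scene","top"):
    p=capture(n); cv2.imwrite(f"pics/{n}0.png",p["img"][:,:,::-1]); print(n,p["intrinsics"].tolist(),p["R"].tolist(),p["t"].tolist())
    for l in ("bath","block_handle","latch_knob","latch","spare_block"):
        for d in spotter.cut_out(l,p)[:3]:
            m=d["mask"]; ys,xs=np.nonzero(m); print(l,round(d["score"],2),d["extent"],m.sum(),xs.mean().round(1),ys.mean().round(1))
E
```

```text
pics
{'t': 0.0, 'qpos': array([ 1.13268777e+00,  1.81546771e-01,  1.60802132e+00,  2.12974705e-05,
        1.35379400e+00, -2.06270437e-01]), 'joint_vel': array([ 0.0001783 ,  0.00020331,  0.00068626, -0.0004334 , -0.00017973,
       -0.00152726]), 'joint_torque': array([ 3.26919391e-03, -4.44877839e+01, -3.51338053e+01,  2.39609420e-05,
        9.02444765e-03,  4.07427308e-05]), 'ee_pos': array([131.8345543 , 559.11087665, 230.3744977 ]), 'orientation': array([-2.90002394e-04,  1.15661870e-01,  9.93288251e-01, -8.35901072e-04]), 'ft_force': array([-0.59936255, -0.24993628, -0.92005318]), 'moment': array([-0.0080899 , -0.03001254,  0.02458911]), 'finger_gap': 85.20929238602618}
scene [[459.1973053692714, 0.0, 323.09315299704457], [0.0, 459.1973053692714, 232.10488538865084], [0.0, 0.0, 1.0]] [[0.6269305669760611, -0.7789204659637696, 0.015523269432006789], [-0.47533566320234844, -0.3982188761363143, -0.7845238899974393], [0.6172633728636897, 0.48446324359182774, -0.6199042620674797]] [-251.56287565921775, 345.88754034048645, 1006.7789139044871]
bath 0.88 [294.9, 215.7, 395.6, 291.9] 
[... 535 characters left out ...]
92130998, 0.011218123446204176], [-0.9847783817439405, -0.0194057955565487, -0.17272797673973714], [0.1729076402407443, -0.007984246278439794, -0.9849056806404067]] [52.64243064215519, 489.99779087306507, 1220.7960023748628]
bath 0.61 [290.5, 192.2, 391.9, 268.8] 5197 342.2 231.2
bath 0.23 [332.2, 198.6, 353.6, 239.4] 755 341.5 219.1
block_handle 0.78 [398.6, 202.3, 441.9, 229.7] 809 420.8 216.1
block_handle 0.56 [329.6, 194.4, 354.0, 240.7] 800 341.3 218.9
latch_knob 0.49 [302.5, 216.1, 335.7, 224.4] 178 316.8 221.0
latch 0.43 [302.4, 219.9, 333.7, 224.7] 177 316.8 221.1
spare_block 0.9 [458.7, 238.7, 499.5, 279.6] 836 479.6 258.4
spare_block 0.5 [333.9, 197.3, 353.5, 238.1] 716 341.6 219.0
```

```bash
python3 - <<'E'
import cv2,numpy as np
a=cv2.imread("pics/scene0.png")[190:370,270:510]; b=cv2.imread("pics/top0.png")[180:290,270:510]
o=np.vstack([cv2.resize(b,None,fx=3.3,fy=3.3,interpolation=cv2.INTER_CUBIC)])
o2=cv2.resize(a,None,fx=3.3,fy=3.3,interpolation=cv2.INTER_CUBIC)
cv2.imwrite("pics/c_top.png",o); cv2.imwrite("pics/c_scene.png",o2)
E
```

```text
(no output)
```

View pics/c_top.png

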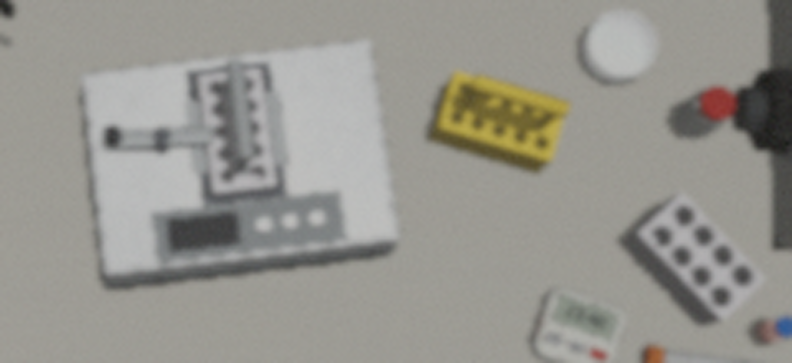

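View pics/c_scene.png

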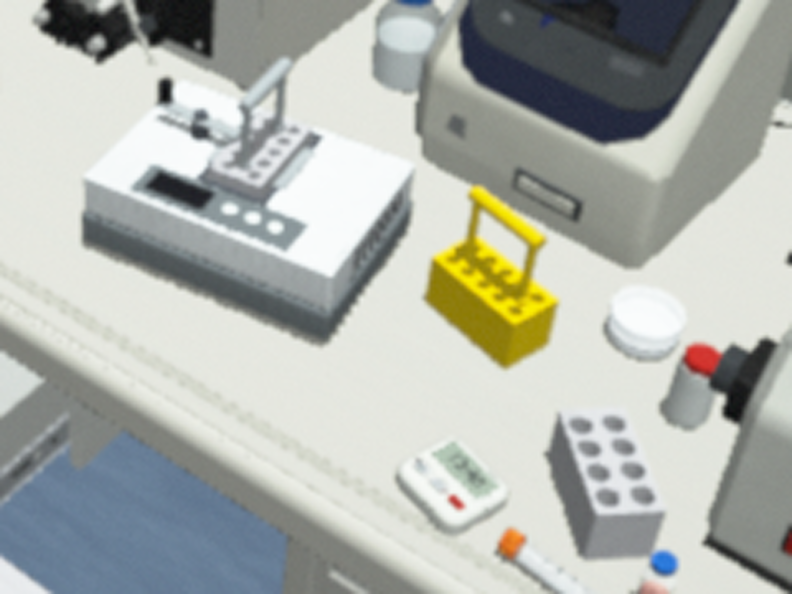

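View pics/scene0.png

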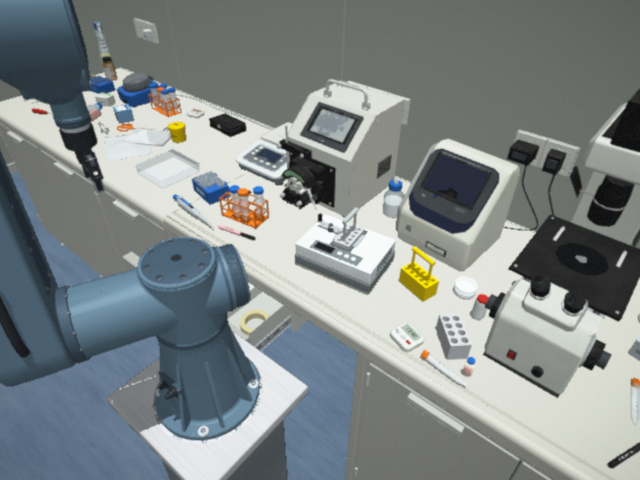

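The top crop shows the bath with its handle at about (341,219) px and the latch knob at (304,222). In the scene crop the knob is at about (320,217), and the handle runs from (345,220) to (356,210). The yellow block is a look-alike. I'll fit the bath pose from these points.

```bash
cat > h.py <<'E'
import numpy as np,cv2
from scipy.optimize import least_squares
from scipy.spatial.transform import Rotation as Rn
def proj(c,X): 
    q=(c["R"]@np.atleast_2d(X).T).T+c["t"]; u=(c["intrinsics"]@q.T).T; return u[:,:2]/u[:,2:]
def bathpts(p,P):
    P=np.atleast_2d(np.array(P,float)); c,s=np.cos(p[2]),np.sin(p[2])
    return np.c_[p[0]+c*P[:,0]-s*P[:,1],p[1]+s*P[:,0]+c*P[:,1],P[:,2]]
E
cat > fit.py <<'E'
from h import *
from station import capture
T,S=capture("top"),capture("scene")
f=lambda x,y,o:(o[0]+(x+.5)/3.3-.5,o[1]+(y+.5)/3.3-.5)
ot,os=(270,180),(270,190)
obs=[(T,(-86,121,80),f(103,272,ot)),(T,(86,121,80),f(82,75,ot)),(T,(86,-121,80),f(370,40,ot)),(T,(-86,-121,80),f(397,240,ot)),
(T,(18,98,123),f(111,133,ot)),(T,(56,0,160),f(235,63,ot)),
(S,(18,98,123),f(165,82,os)),(S,(18,98,112),f(165,92,os)),(S,(56,0,157),f(287,65,os)),(S,(-20,0,157),f(247,101,os)),
(S,(-86,121,80),f(85,180,os)),(S,(-86,-121,80),f(331,278,os)),(S,(86,-121,80),f(412,172,os))]
r=lambda p:np.concatenate([proj(c,bathpts(p,P))[0]-np.array(o) for c,P,o in obs])
b=least_squares(r,[500,0,0],loss="soft_l1",x_scale=[100,100,.1])
print(b.x,np.round(b.fun.reshape(-1,2),1).tolist())
np.save("bath.npy",b.x)
for n,P in dict(knob=(18,98,112),pivot=(18,60,90),handle=(18,0,157)).items(): print(n,bathpts(b.x,P))
outs=[]
for c,o in ((T,ot),(S,os)):
    im=cv2.resize(c["img"][:,:,::-1][o[1]:o[1]+110,o[0]:o[0]+130],None,fx=5,fy=5,interpolation=cv2.INTER_CUBIC)
    def L(a,q,col):
        u=(proj(c,bathpts(b.x,[a,q]))-o+.5)*5; cv2.line(im,*[tuple(int(v) for v in w) for w in u],col,1)
    R=[(-86,121,80),(86,121,80),(86,-121,80),(-86,-121,80)]
    for i in range(4):L(R[i],R[(i+1)%4],(0,0,255))
    W=[(-32,28.5,80),(68,28.5,80),(68,-28.5,80),(-32,-28.5,80)]
    for i in range(4):L(W[i],W[(i+1)%4],(255,0,0))
    L((-20,0,157),(56,0,157),(0,200,0)); L((18,98,101),(18,98,123),(255,0,255)); L((18,60,80),(18,60,100),(255,255,0))
    outs.append(im)
cv2.imwrite("pics/fit.png",cv2.resize(np.hstack(outs),(800,338),interpolation=cv2.INTER_AREA))
E
python3 fit.py
```

```text
[5.29024277e+02 2.26762267e+01 1.34155678e-01] [[-0.7, 2.8], [-1.3, -1.6], [1.9, -1.0], [2.8, 1.9], [0.7, 1.2], [0.3, -0.2], [-0.1, -0.8], [-0.2, -0.8], [0.0, -1.2], [-1.1, 1.7], [-2.5, -2.2], [0.6, -0.1], [3.1, -3.5]]
knob [[533.75468451 122.20322427 112.        ]]
pivot [[538.83732221  84.54466888  90.        ]]
handle [[546.86253963  25.08379195 157.        ]]
```

View pics/fit.png

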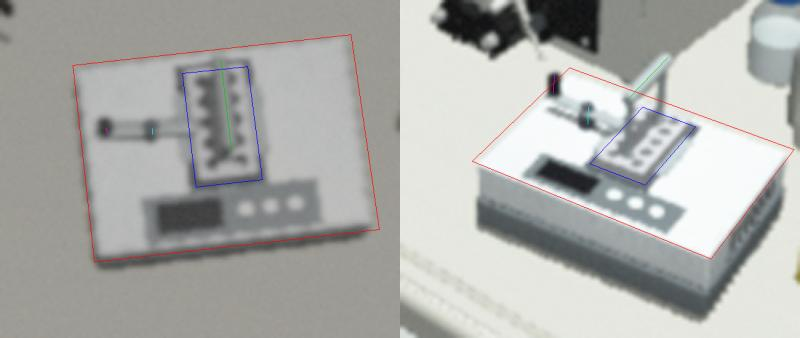

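The overlay matches the knob, pivot and handle. The housing's top edge is smaller than the nominal outline, so I'll refit with its half-dimensions free.

```bash
sed -i 's/^r=.*/r=lambda p:np.concatenate([proj(c,bathpts(p,[P[0]*(p[3] if abs(P[0])==86 else 1),P[1]*(p[4] if abs(P[1])==121 else 1),P[2]]))[0]-np.array(o) for c,P,o in obs])/; s/\[500,0,0\]/[500,0,0,1,1]/; s/,x_scale=\[100,100,.1\]/,x_scale=[100,100,.1,.1,.1]/' fit.py; python3 fit.py
```

```text
[5.29475703e+02 2.32482299e+01 1.33663000e-01 9.42513573e-01
 9.62812892e-01] [[0.6, 0.5], [0.4, -0.2], [0.3, 0.9], [0.6, 0.1], [0.5, 1.0], [0.1, -0.4], [-0.2, -1.0], [-0.2, -0.9], [-0.1, -1.4], [-1.2, 1.5], [-0.2, -2.8], [-0.2, -2.1], [0.8, -3.2]]
knob [[534.25514483 122.77288483 112.        ]]
pivot [[539.31922837  85.11182991  90.        ]]
handle [[547.31514975  25.64700634 157.        ]]
```

```bash
cat >> h.py <<'E'
def yaw(q): # angle of tool y, deg
    y=Rn.from_quat(q,scalar_first=True).as_matrix()[:,1]; return np.degrees(np.arctan2(y[1],y[0]))
def show(s):
    M=Rn.from_quat(s["orientation"],scalar_first=True).as_matrix()
    print("t",round(s["t"],2),"p",s["ee_pos"].round(1),"yaw",round(yaw(s["orientation"]),1),"z",M[:,2].round(3),"F",s["ft_force"].round(1),"M",s["moment"].round(2),"gap",round(s["finger_gap"],1))
def plan(s,goals,q0=None):
    """goals: list of (xyz,yaw,nrows)"""
    p=np.array(s["ee_pos"]);M=Rn.from_quat(s["orientation"],scalar_first=True).as_matrix();y=yaw(s["orientation"]);rows=[]
    for g,ya,n in goals:
        d=(np.array(g,float)-p)/n; t=-((ya-y+180)%360-180)/n
        for i in range(n):
            rows.append([round(v,4) for v in (M.T@d/1000)]+[round(t,2)]); M=M@Rn.from_euler("z",t,degrees=True).as_matrix()
        p=np.array(g,float); y=ya
    while len(rows)%8: rows.append([0,0,0,0])
    for i in range(0,len(rows),8): print(rows[i:i+8])
E
python3 - <<'E'
from h import *
from station import arm
s=arm.read_state(); show(s)
plan(s,[((534,123,230),7.7,24)])
E
```

```text
t 0.8 p [132.1 559.7 231.3] yaw 76.7 z [-0.  0. -1.] F [-0.4 -0.3  0.2] M [-0.   -0.04 -0.02] gap 85.3
[[np.float64(-0.0205), np.float64(-0.0139), np.float64(0.0001), np.float64(2.88)], [np.float64(-0.0211), np.float64(-0.0128), np.float64(0.0001), np.float64(2.88)], [np.float64(-0.0218), np.float64(-0.0117), np.float64(0.0001), np.float64(2.88)], [np.float64(-0.0223), np.float64(-0.0106), np.float64(0.0001), np.float64(2.88)], [np.float64(-0.0228), np.float64(-0.0095), np.float64(0.0001), np.float64(2.88)], [np.float64(-0.0233), np.float64(-0.0083), np.float64(0.0001), np.float64(2.88)], [np.float64(-0.0237), np.float64(-0.0072), np.float64(0.0001), np.float64(2.88)], [np.float64(-0.024), np.float64(-0.006), np.float64(0.0001), np.float64(2.88)]]
[[np.float64(-0.0243), np.float64(-0.0048), np.float64(0.0001), np.float64(2.88)], [np.float64(-0.0245), np.float64(-0.0035), np.float64(0.0001), np.float64(2.88)], [np.float64(-0.0246), np.float64(-0.0023), np.float64(0.0001), np.float64(2.88)], [np.float64(-0.0247), np.float64(-0.0011), np.float64(0.0001), np.float64(2.88)], [np.float64(-
[... 257 characters left out ...]
oat64(0.0039), np.float64(0.0001), np.float64(2.88)]]
[[np.float64(-0.0242), np.float64(0.0051), np.float64(0.0001), np.float64(2.88)], [np.float64(-0.0239), np.float64(0.0063), np.float64(0.0001), np.float64(2.88)], [np.float64(-0.0236), np.float64(0.0075), np.float64(0.0001), np.float64(2.88)], [np.float64(-0.0232), np.float64(0.0087), np.float64(0.0001), np.float64(2.88)], [np.float64(-0.0227), np.float64(0.0098), np.float64(0.0001), np.float64(2.88)], [np.float64(-0.0222), np.float64(0.011), np.float64(0.0001), np.float64(2.88)], [np.float64(-0.0216), np.float64(0.0121), np.float64(0.0001), np.float64(2.88)], [np.float64(-0.021), np.float64(0.0131), np.float64(0.0001), np.float64(2.88)]]
```

Call:
{"api": "send_rows", "payload": {
  "moves": [
    [[-0.0205,-0.0139,0,2.88],[-0.0211,-0.0128,0,2.88],[-0.0218,-0.0117,0,2.88],[-0.0223,-0.0106,0,2.88],[-0.0228,-0.0095,0,2.88],[-0.0233,-0.0083,0,2.88],[-0.0237,-0.0072,0,2.88],[-0.024,-0.006,0,2.88]]
  ],
  "jaw": 0.03
}}

```text
t: 1.47
ee_pos: [266.9, 410.8, 231.3]
orientation: [-0.0, 0.316, 0.949, 0.001]
ft_force: [-0.4, 0.4, 0.8]
finger_gap: 29.8
```

Call:
{"api": "send_rows", "payload": {
  "moves": [
    [[-0.0243,-0.0048,0,2.88],[-0.0245,-0.0035,0,2.88],[-0.0246,-0.0023,0,2.88],[-0.0247,-0.0011,0,2.88],[-0.0247,0,0,2.88],[-0.0247,0.0014,0,2.88],[-0.0246,0.0027,0,2.88],[-0.0244,0.0039,0,2.88]]
  ]
}}

```text
t: 2.13
ee_pos: [403.8, 254.7, 232.7]
orientation: [0.0, 0.508, 0.861, 0.003]
ft_force: [0.7, -0.0, -0.1]
finger_gap: 30.1
```

```bash
sed -i 's/\[round(v,4) for v in (M.T@d\/1000)\]+\[round(t,2)\]/[round(float(v),4)+0 for v in (M.T@d\/1000)]+[round(float(t),2)]/' h.py; python3 - <<'E'
from h import *
from station import arm
s=arm.read_state(); show(s)
plan(s,[((534,123,160),7.7,16)])
E
```

```text
t 2.13 p [403.8 254.7 232.7] yaw 29.0 z [ 0.004  0.005 -1.   ] F [ 0.7 -0.  -0.1] M [ 0.03 -0.04 -0.01] gap 30.1
[[-0.0112, 0.0031, 0.0045, 1.33], [-0.0111, 0.0034, 0.0045, 1.33], [-0.011, 0.0036, 0.0045, 1.33], [-0.0109, 0.0039, 0.0045, 1.33], [-0.0108, 0.0041, 0.0045, 1.33], [-0.0107, 0.0044, 0.0045, 1.33], [-0.0106, 0.0046, 0.0045, 1.33], [-0.0105, 0.0049, 0.0045, 1.33]]
[[-0.0104, 0.0051, 0.0045, 1.33], [-0.0103, 0.0054, 0.0045, 1.33], [-0.0101, 0.0056, 0.0045, 1.33], [-0.01, 0.0058, 0.0045, 1.33], [-0.0099, 0.0061, 0.0045, 1.33], [-0.0097, 0.0063, 0.0045, 1.33], [-0.0096, 0.0065, 0.0045, 1.33], [-0.0094, 0.0067, 0.0045, 1.33]]
```

Call:
{"api": "send_rows", "payload": {
  "moves": [
    [[-0.0112,0.0031,0.0045,1.33],[-0.0111,0.0034,0.0045,1.33],[-0.011,0.0036,0.0045,1.33],[-0.0109,0.0039,0.0045,1.33],[-0.0108,0.0041,0.0045,1.33],[-0.0107,0.0044,0.0045,1.33],[-0.0106,0.0046,0.0045,1.33],[-0.0105,0.0049,0.0045,1.33]]
  ]
}}

```text
t: 2.8
ee_pos: [475.7, 181.2, 196.2]
orientation: [0.002, 0.593, 0.805, 0.005]
ft_force: [0.4, -0.3, -0.1]
finger_gap: 29.8
```

Call:
{"api": "send_rows", "payload": {
  "moves": [
    [[-0.0104,0.0051,0.0045,1.33],[-0.0103,0.0054,0.0045,1.33],[-0.0101,0.0056,0.0045,1.33],[-0.01,0.0058,0.0045,1.33],[-0.0099,0.0061,0.0045,1.33],[-0.0097,0.0063,0.0045,1.33],[-0.0096,0.0065,0.0045,1.33],[-0.0094,0.0067,0.0045,1.33]]
  ]
}}

```text
t: 3.47
ee_pos: [545.8, 106.1, 155.6]
orientation: [0.001, 0.673, 0.74, 0.005]
ft_force: [0.4, 0.4, -0.7]
finger_gap: 30.1
```

```bash
python3 - <<'E'
from h import *
from station import arm,capture
s=arm.read_state(); show(s)
plan(s,[((534.2,122.8,104),7.7,13)])
for n,o in (("scene",(280,170)),("top",(260,160))):
    c=capture(n); im=c["img"][:,:,::-1][o[1]:o[1]+110,o[0]:o[0]+130]
    cv2.imwrite(f"pics/k_{n}.png",cv2.resize(im,None,fx=3,fy=3,interpolation=cv2.INTER_CUBIC))
cv2.imwrite("pics/k.png",np.hstack([cv2.imread(f"pics/k_{n}.png") for n in("scene","top")]))
E
```

```text
t 3.47 p [545.8 106.1 155.6] yaw 5.4 z [ 0.007  0.006 -1.   ] F [ 0.4  0.4 -0.7] M [-0.05  0.03 -0.01] gap 30.1
[[0.0013, -0.0008, 0.004, -0.17], [0.0013, -0.0008, 0.004, -0.17], [0.0013, -0.0008, 0.004, -0.17], [0.0013, -0.0008, 0.004, -0.17], [0.0014, -0.0008, 0.004, -0.17], [0.0014, -0.0008, 0.004, -0.17], [0.0014, -0.0008, 0.004, -0.17], [0.0014, -0.0008, 0.004, -0.17]]
[[0.0014, -0.0008, 0.004, -0.17], [0.0014, -0.0008, 0.004, -0.17], [0.0014, -0.0008, 0.004, -0.17], [0.0014, -0.0008, 0.004, -0.17], [0.0014, -0.0007, 0.004, -0.17], [0, 0, 0, 0], [0, 0, 0, 0], [0, 0, 0, 0]]
```

View pics/k.png

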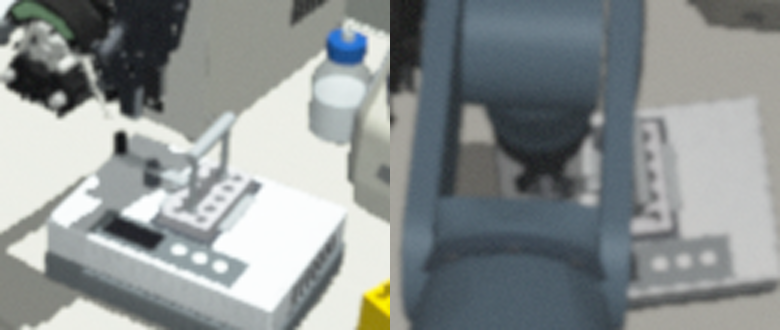

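The fingers (dark, about (322,200) px in the scene view) are above the knob and about 20 mm off. I'll centre first, then descend.

Call:
{"api": "send_rows", "payload": {
  "moves": [
    [[0.004,-0.0025,0,-0.6],[0.004,-0.0025,0,-0.6],[0.004,-0.0025,0,-0.6],[0.004,-0.002,0,-0.5],[0.002,-0.001,0,0],[0,0,0,0],[0,0,0,0],[0,0,0,0]]
  ]
}}

```text
t: 4.23
ee_pos: [530.4, 126.7, 156.3]
orientation: [0.0, 0.655, 0.756, 0.005]
ft_force: [-0.3, 0.9, -0.1]
finger_gap: 29.8
```

```bash
python3 - <<'E'
from h import *
from station import arm,capture
s=arm.read_state(); show(s)
plan(s,[((534.2,122.8,s["ee_pos"][2]),7.7,1),((534.2,122.8,104),7.7,7)])
E
```

```text
t 4.23 p [530.4 126.7 156.3] yaw 8.2 z [ 0.007  0.006 -1.   ] F [-0.3  0.9 -0.1] M [-0. -0.  0.] gap 29.8
[[-0.0044, 0.0032, 0.0, 0.52], [0.0, -0.0001, 0.0075, -0.0], [0.0, -0.0001, 0.0075, -0.0], [0.0, -0.0001, 0.0075, -0.0], [0.0, -0.0001, 0.0075, -0.0], [0.0, -0.0001, 0.0075, -0.0], [0.0, -0.0001, 0.0075, -0.0], [0.0, -0.0001, 0.0075, -0.0]]
```

Call:
{"api": "send_rows", "payload": {
  "moves": [
    [[-0.004,0.003,0,0.4],[0,0,0.007,0],[0,0,0.007,0],[0,0,0.007,0],[0,0,0.007,0],[0,0,0.007,0],[0,0,0.007,0],[0,0,0,0]]
  ]
}}

```text
t: 4.9
ee_pos: [534.5, 122.3, 108.9]
orientation: [0.0, 0.658, 0.753, 0.004]
ft_force: [0.2, 0.6, -0.5]
finger_gap: 29.8
```

```bash
python3 - <<'E'
from h import *
from station import arm,capture
s=arm.read_state(); show(s)
c=capture("scene");o=(290,180); im=c["img"][:,:,::-1][o[1]:o[1]+80,o[0]:o[0]+90]
cv2.imwrite("pics/k2.png",cv2.resize(im,None,fx=6,fy=6,interpolation=cv2.INTER_CUBIC))
E
```

```text
t 4.9 p [534.5 122.3 108.9] yaw 7.7 z [ 0.006  0.006 -1.   ] F [ 0.2  0.6 -0.5] M [-0.05  0.03 -0.01] gap 29.8
```

View pics/k2.png

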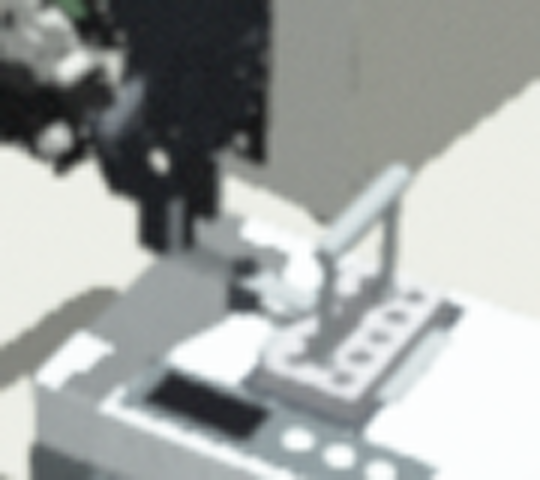

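The two fingers straddle the knob (crop about (175,225)). Next is the arc around the pivot.

Call:
{"api": "send_rows", "payload": {
  "moves": [
    [[0,0.002,0.002,3],[-0.0002,0.004,0.002,6],[-0.0002,0.004,0,6],[-0.0002,0.004,0,6],[-0.0002,0.004,0,6],[-0.0002,0.004,0,6],[-0.0002,0.004,0,6],[0,0,0,0]]
  ]
}}

```text
t: 5.62
ee_pos: [558.6, 117.5, 105.2]
orientation: [-0.003, 0.879, 0.477, 0.002]
ft_force: [0.5, 0.2, 0.5]
finger_gap: 29.9
```

```bash
cat > arc.py <<'E'
from h import *
import sys
from station import arm
s=arm.read_state(); show(s)
pv=np.array([539.3,85.1]); d=s["ee_pos"][:2]-pv
a=np.degrees(np.arctan2(d[1],d[0])); print("arc ang",a,"r",np.hypot(*d))
e=float(sys.argv[1]); n=int(sys.argv[2]); G=[]
for i in range(1,n+1):
    b=a+(e-a)*i/n; c=np.radians(b); G.append(((*(pv+38*np.array([np.cos(c),np.sin(c)])),106),b-90,1))
plan(s,G)
E
python3 arc.py -3 8
```

```text
t 5.62 p [558.6 117.5 105.2] yaw -33.1 z [ 0.001  0.006 -1.   ] F [0.5 0.2 0.5] M [ 0.01 -0.01  0.05] gap 29.9
arc ang 59.22102177003885 r 37.7230406580274
[[0.0001, 0.0051, -0.0008, 5.49], [-0.0003, 0.0051, 0.0, 7.78], [-0.0003, 0.0051, 0.0, 7.78], [-0.0003, 0.0051, 0.0, 7.78], [-0.0003, 0.0051, 0.0, 7.78], [-0.0003, 0.0051, 0.0, 7.78], [-0.0003, 0.0051, 0.0, 7.78], [-0.0003, 0.0051, 0.0, 7.78]]
```

Call:
{"api": "send_rows", "payload": {
  "moves": [
    [[0,0.004,0,5],[-0.0002,0.0042,0,6.3],[-0.0002,0.0042,0,6.3],[-0.0002,0.0042,0,6.3],[-0.0002,0.0042,0,6.3],[-0.0002,0.0042,0,6.3],[-0.0002,0.0042,0,6.3],[0,0.001,0,0]]
  ]
}}

```text
t: 6.28
ee_pos: [573.9, 97.5, 105.2]
orientation: [-0.006, 0.993, 0.12, -0.001]
ft_force: [-0.0, 2.4, -0.0]
finger_gap: 30.1
```

```bash
python3 arc.py -5 5
```

```text
t 6.28 p [573.9  97.5 105.2] yaw -76.2 z [-0.003  0.012 -1.   ] F [-0.   2.4 -0. ] M [ 0.3  -0.13  0.  ] gap 30.1
arc ang 19.717327838747554 r 36.77558482160234
[[0.0014, 0.0031, -0.0008, -0.99], [-0.0001, 0.0033, 0.0, 4.94], [-0.0001, 0.0033, 0.0, 4.94], [-0.0001, 0.0033, 0.0, 4.94], [-0.0001, 0.0033, 0.0, 4.94], [0, 0, 0, 0], [0, 0, 0, 0], [0, 0, 0, 0]]
```

Call:
{"api": "send_rows", "payload": {
  "moves": [
    [[0.001,0.003,0,0],[0,0.003,0,3],[0,0.003,0,3],[0,0.0025,0,3],[0,0.002,0,0],[0,0.001,0,0],[0,0.001,0,0],[0,0,0,0]]
  ]
}}

```text
t: 6.95
ee_pos: [576.4, 88.4, 105.7]
orientation: [-0.011, 0.998, 0.06, -0.002]
ft_force: [-0.3, 0.4, -0.9]
finger_gap: 29.8
```

```bash
python3 arc.py -5 5
```

```text
t 6.95 p [576.4  88.4 105.7] yaw -83.1 z [-0.004  0.021 -1.   ] F [-0.3  0.4 -0.9] M [-0.    0.    0.02] gap 29.8
arc ang 5.101176375449909 r 37.287257381733745
[[0.0006, 0.0014, -0.0003, 3.83], [0.0, 0.0013, 0.0, 2.02], [0.0, 0.0013, 0.0, 2.02], [0.0, 0.0013, 0.0, 2.02], [0.0, 0.0013, 0.0, 2.02], [0, 0, 0, 0], [0, 0, 0, 0], [0, 0, 0, 0]]
```

Call:
{"api": "send_rows", "payload": {
  "moves": [
    [[0,0.002,0,0],[0,0.002,0,0],[0,0.0015,0,0],[0,0.0015,0,0],[0,0.001,0,0],[0,0.001,0,0],[0,0.001,0,0],[0,0.001,0,0]]
  ]
}}

```text
t: 7.62
ee_pos: [574.6, 88.8, 106.6]
orientation: [-0.019, 0.997, 0.077, -0.003]
ft_force: [-2.0, 6.4, 1.4]
finger_gap: 30.2
```

```bash
python3 arc.py -5 5
```

```text
t 7.62 p [574.6  88.8 106.6] yaw -81.1 z [-0.009  0.038 -0.999] F [-2.   6.4  1.4] M [ 0.71  0.21 -0.09] gap 30.2
arc ang 6.052748762526907 r 35.45140088850424
[[0.0024, 0.0016, 0.0005, 5.04], [0.0, 0.0015, -0.0001, 2.21], [0.0, 0.0015, -0.0001, 2.21], [0.0, 0.0015, -0.0001, 2.21], [0.0, 0.0015, -0.0001, 2.21], [0, 0, 0, 0], [0, 0, 0, 0], [0, 0, 0, 0]]
```

Call:
{"api": "send_rows", "payload": {
  "moves": [
    [[0,-0.005,0,0],[0,-0.002,-0.004,0],[0,0,-0.012,0],[0,0,-0.016,0],[0,0,-0.016,0],[0,0,-0.016,0],[0,0,-0.016,0],[0,0,-0.012,0]]
  ]
}}

```text
t: 8.28
ee_pos: [573.6, 90.2, 205.0]
orientation: [-0.017, 0.996, 0.085, -0.004]
ft_force: [0.4, 0.4, -0.5]
finger_gap: 29.8
```

```bash
python3 - <<'E'
from h import *
from station import arm,capture,spotter
s=arm.read_state(); show(s)
c=capture("scene");o=(290,170); im=c["img"][:,:,::-1][o[1]:o[1]+90,o[0]:o[0]+110]
for d in spotter.cut_out("latch_knob",c)[:2]: print(d["score"],d["extent"])
b=np.load("bath.npy")
for a in (0,.9,1.2,1.4,1.571): print(a,(proj(c,bathpts(b,(18+38*np.sin(a),60+38*np.cos(a),112)))[0]-o)*6)
cv2.imwrite("pics/k3.png",cv2.resize(im,None,fx=6,fy=6,interpolation=cv2.INTER_CUBIC))
E
```

```text
t 8.28 p [573.6  90.2 205. ] yaw -80.3 z [-0.011  0.032 -0.999] F [ 0.4  0.4 -0.5] M [ 0.02 -0.03  0.01] gap 29.8
0.49 [323.4, 213.5, 341.3, 237.1]
0 [176.72334076 279.54376776]
0.9 [233.88252223 258.27581989]
1.2 [257.21183179 258.8878944 ]
1.4 [272.30584814 261.55172565]
1.571 [284.41552237 265.1863763 ]
```

View pics/k3.png

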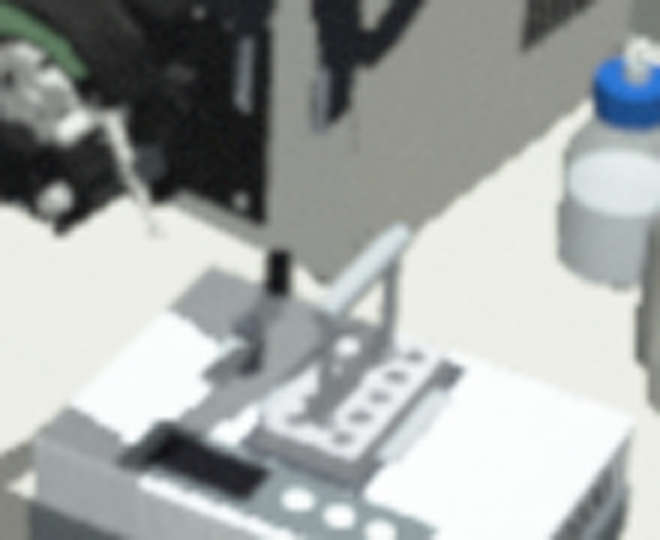

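The knob is at about (336.5,215) px in the frame. That puts the latch near 1.45 rad, but full travel is 1.571 rad, so I'll push it once more to be sure it's on the stop.

```bash
python3 - <<'E'
from h import *
from station import arm
s=arm.read_state()
plan(s,[((577,96,s["ee_pos"][2]),-81,2),((577,96,107),-81,6)])
E
```

```text
[[0.0014, -0.0027, 0.0001, 0.35], [0.0014, -0.0027, 0.0001, 0.35], [0.0, 0.0005, 0.0165, 0.0], [0.0, 0.0005, 0.0165, 0.0], [0.0, 0.0005, 0.0165, 0.0], [0.0, 0.0005, 0.0165, 0.0], [0.0, 0.0005, 0.0165, 0.0], [0.0, 0.0005, 0.0165, 0.0]]
```

Call:
{"api": "send_rows", "payload": {
  "moves": [
    [[0.0014,-0.0025,0,0],[0.0014,-0.0025,0,0],[0,0,0.016,0],[0,0,0.016,0],[0,0,0.016,0],[0,0,0.016,0],[0,0,0.016,0],[0,0,0.01,0]]
  ]
}}

```text
t: 9.05
ee_pos: [576.4, 99.5, 111.8]
orientation: [-0.016, 0.996, 0.086, -0.002]
ft_force: [0.1, -1.0, -0.7]
finger_gap: 29.9
```

Call:
{"api": "send_rows", "payload": {
  "moves": [
    [[0,0.002,0,0],[0,0.002,0,0],[0,0.002,0,0],[0,0.002,0,0],[0,0.002,0,0],[0,0.002,0,0],[0,0.002,0,0],[0,0.002,0,0]]
  ]
}}

```text
t: 9.72
ee_pos: [576.8, 87.6, 110.0]
orientation: [-0.02, 0.996, 0.086, -0.005]
ft_force: [-2.7, 11.3, 0.7]
finger_gap: 29.7
```

```bash
python3 arc.py -5 5
```

```text
t 9.72 p [576.8  87.6 110. ] yaw -80.1 z [-0.013  0.04  -0.999] F [-2.7 11.3  0.7] M [ 1.35  0.33 -0.19] gap 29.7
arc ang 3.7706793970787875 r 37.620914144753485
[[0.0003, 0.0014, 0.004, 7.88], [0.0, 0.0012, 0.0, 1.75], [0.0, 0.0012, 0.0, 1.75], [0.0, 0.0012, 0.0, 1.75], [0.0, 0.0012, 0.0, 1.75], [0, 0, 0, 0], [0, 0, 0, 0], [0, 0, 0, 0]]
```

The latch holds firm at 11 N, far more than the 1.5 N that moves it, so it is on its stop. Now I'll raise the tool and move it over the handle.

Call:
{"api": "send_rows", "payload": {
  "moves": [
    [[0,-0.004,0,0],[0,-0.003,-0.006,0],[0,0,-0.014,0],[0,0,-0.016,0],[0,0,-0.016,0],[0,0,-0.016,0],[0,0,-0.012,0],[0,0,0,0]]
  ]
}}

```text
t: 10.38
ee_pos: [578.1, 90.9, 199.2]
orientation: [-0.019, 0.996, 0.086, -0.002]
ft_force: [0.2, -0.1, 0.4]
finger_gap: 30.0
```

```bash
python3 - <<'E'
from h import *
from station import arm,capture
s=arm.read_state();show(s)
plan(s,[((547.3,25.6,200),-82.3,8)])
E
```

```text
t 10.38 p [578.1  90.9 199.2] yaw -80.1 z [-0.007  0.037 -0.999] F [ 0.2 -0.1  0.4] M [-0.04 -0.02  0.01] gap 30.0
[[-0.0052, 0.0074, -0.0004, 0.28], [-0.0052, 0.0074, -0.0004, 0.28], [-0.0051, 0.0074, -0.0004, 0.28], [-0.0051, 0.0074, -0.0004, 0.28], [-0.0051, 0.0075, -0.0004, 0.28], [-0.005, 0.0075, -0.0004, 0.28], [-0.005, 0.0075, -0.0004, 0.28], [-0.005, 0.0075, -0.0004, 0.28]]
```

Call:
{"api": "send_rows", "payload": {
  "moves": [
    [[-0.005,0.008,0,0.3],[-0.005,0.008,0,0.3],[-0.005,0.008,0,0.3],[-0.005,0.008,0,0.3],[-0.005,0.008,0,0.3],[-0.005,0.008,0,0.3],[-0.005,0.007,0,0.3],[0,0,0,0]]
  ],
  "jaw": 0.06
}}

```text
t: 11.05
ee_pos: [547.1, 23.7, 193.6]
orientation: [-0.019, 0.998, 0.066, -0.005]
ft_force: [0.8, -0.2, 0.2]
finger_gap: 59.8
```

```bash
python3 - <<'E'
from h import *
from station import arm,capture
s=arm.read_state();show(s)
plan(s,[((547.3,25.6,s["ee_pos"][2]),-82.3,2),((547.3,25.6,138),-82.3,6)])
E
```

```text
t 11.05 p [547.1  23.7 193.6] yaw -82.5 z [-0.012  0.037 -0.999] F [ 0.8 -0.2  0.2] M [-0.05 -0.02  0.  ] gap 59.8
[[0.0002, -0.0009, 0.0, -0.1], [0.0002, -0.0009, 0.0, -0.1], [0.0001, 0.0004, 0.0093, -0.0], [0.0001, 0.0004, 0.0093, -0.0], [0.0001, 0.0004, 0.0093, -0.0], [0.0001, 0.0004, 0.0093, -0.0], [0.0001, 0.0004, 0.0093, -0.0], [0.0001, 0.0004, 0.0093, -0.0]]
```

Call:
{"api": "send_rows", "payload": {
  "moves": [
    [[0,-0.001,0.005,0],[0,-0.001,0.009,0],[0,0,0.009,0],[0,0,0.009,0],[0,0,0.009,0],[0,0,0.008,0],[0,0,0.004,0],[0,0,0,0]]
  ]
}}

```text
t: 11.72
ee_pos: [545.0, 29.1, 133.1]
orientation: [-0.02, 0.998, 0.066, -0.006]
ft_force: [-0.0, 1.0, 0.4]
finger_gap: 60.2
```

```bash
python3 - <<'E'
from h import *
from station import arm,capture
s=arm.read_state();show(s)
c=capture("scene");o=(290,160); im=c["img"][:,:,::-1][o[1]:o[1]+100,o[0]:o[0]+110]
cv2.imwrite("pics/g1.png",cv2.resize(im,None,fx=5,fy=5,interpolation=cv2.INTER_CUBIC))
E
```

```text
t 11.72 p [545.   29.1 133.1] yaw -82.5 z [-0.015  0.038 -0.999] F [-0.   1.   0.4] M [ 0.01 -0.02  0.01] gap 60.2
```

View pics/g1.png

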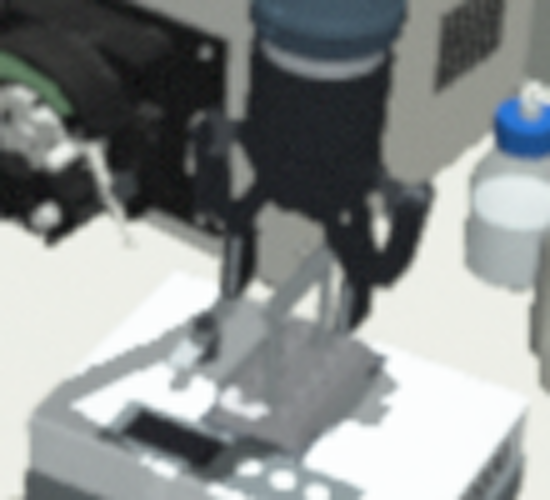

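The bar sits between the open fingers at crop (300,275), and the latch toe (185,375) is clear of the block. I'll do a small correction and close.

Call:
{"api": "send_rows", "payload": {
  "moves": [
    [[0.001,0.0015,-0.003,0],[0.0005,0.001,-0.0015,0],[0,0,0,0],[0,0,0,0],[0,0,0,0],[0,0,0,0],[0,0,0,0],[0,0,0,0]]
  ],
  "jaw": 0.03
}}

```text
t: 12.43
ee_pos: [549.2, 25.9, 141.1]
orientation: [-0.019, 0.998, 0.066, -0.004]
ft_force: [0.0, -0.7, -0.2]
finger_gap: 29.6
```

Call:
{"api": "send_rows", "payload": {
  "moves": [
    [[0,0,0,0],[0,0,0,0],[0,0,0,0],[0,0,0,0],[0,0,0,0],[0,0,0,0],[0,0,0,0],[0,0,0,0]]
  ],
  "jaw": 0.0
}}

```text
t: 13.1
ee_pos: [549.1, 26.8, 141.6]
orientation: [-0.02, 0.998, 0.066, -0.004]
ft_force: [0.5, 0.7, 1.1]
finger_gap: 11.9
```

```bash
cat > st.py <<'E'
from h import *
from station import arm
b=np.load("bath.npy")[:3]; s=arm.read_state(); show(s)
M=Rn.from_quat(s["orientation"],scalar_first=True).as_matrix()
g=s["ee_pos"]-19*M[:,2]; c,sn=np.cos(b[2]),np.sin(b[2]); B=np.array([[c,sn,0],[-sn,c,0],[0,0,1]])
z=B@M[:,2]; h0=bathpts(b,(18,0,157))[0]
print("grasp-h0 (bath axes)",(B@(g-h0)).round(1),"tool lean about +x (rad)",round(float(z[1]),3),"about y",round(float(-z[0]),3),"F bath",(B@s["ft_force"]).round(1))
E
python3 st.py
```

```text
t 13.1 p [549.1  26.8 141.6] yaw -82.4 z [-0.01   0.039 -0.999] F [0.5 0.7 1.1] M [0.19 0.09 0.11] gap 11.9
grasp-h0 (bath axes) [2.  0.2 3.6] tool lean about +x (rad) 0.04 about y 0.004 F bath [0.6 0.6 1.1]
```

Call:
{"api": "send_rows", "payload": {
  "moves": [
    [[0,0,0,0],[0,0,0,0],[-0.001,0,0.002,0],[-0.0005,0,0.0012,0],[0,0,0,0],[0,0,0,0],[0,0,0,0],[0,0,0,0]]
  ],
  "jaw": 0.024
}}

```text
t: 13.77
ee_pos: [547.1, 26.2, 137.3]
orientation: [-0.019, 0.998, 0.066, -0.004]
ft_force: [0.2, 0.8, -0.2]
finger_gap: 24.1
```

Call:
{"api": "send_rows", "payload": {
  "moves": [
    [[0,0,0,0],[0,0,0,0],[0,0,0,0],[0,0,0,0],[0,0,0,0],[0,0,0,0],[0,0,0,0],[0,0,0,0]]
  ],
  "jaw": 0.0
}}

```text
t: 14.43
ee_pos: [547.1, 26.6, 137.5]
orientation: [-0.02, 0.998, 0.066, -0.004]
ft_force: [-0.2, 0.0, 1.8]
finger_gap: 12.1
```

```bash
python3 st.py
```

```text
t 14.43 p [547.1  26.6 137.5] yaw -82.4 z [-0.011  0.039 -0.999] F [-0.2  0.   1.8] M [0.11 0.04 0.08] gap 12.1
grasp-h0 (bath axes) [-0.   0.3 -0.5] tool lean about +x (rad) 0.04 about y 0.005 F bath [-0.2  0.   1.8]
```

Gripped; the pads have given slightly on the bar. First careful rock.

Call:
{"api": "send_rows", "payload": {
  "moves": [
    [[0,0.003,-0.001,0],[0,0.003,-0.001,0],[0,0.003,-0.001,0],[0,0.003,-0.001,0],[0,0.003,-0.001,0],[0,0.003,-0.001,0],[0,0.003,-0.001,0],[0,0.003,-0.001,0]]
  ]
}}

```text
t: 15.1
ee_pos: [547.2, 24.5, 138.0]
orientation: [-0.04, 0.997, 0.067, -0.006]
ft_force: [2.0, 9.2, -1.0]
finger_gap: 12.1
```

```bash
python3 st.py
```

```text
t 15.1 p [547.2  24.5 138. ] yaw -82.3 z [-0.017  0.08  -0.997] F [ 2.   9.2 -1. ] M [ 1.21 -0.33 -0.03] gap 12.1
grasp-h0 (bath axes) [-0.2 -2.6 -0.1] tool lean about +x (rad) 0.081 about y 0.006 F bath [ 3.2  8.8 -1. ]
```

Call:
{"api": "send_rows", "payload": {
  "moves": [
    [[0,0.006,-0.002,0],[0,0.006,-0.002,0],[0,0.006,-0.002,0],[0,0.006,-0.002,0],[0,0.006,-0.002,0],[0,0.006,-0.002,0],[0,0.006,-0.002,0],[0,0.006,-0.002,0]]
  ]
}}

```text
t: 15.77
ee_pos: [547.9, 15.6, 139.9]
orientation: [-0.078, 0.994, 0.07, -0.01]
ft_force: [3.6, 24.1, -3.9]
finger_gap: 12.0
```

```bash
python3 st.py
```

```text
t 15.77 p [547.9  15.6 139.9] yaw -82.0 z [-0.03   0.154 -0.988] F [ 3.6 24.1 -3.9] M [ 3.46 -0.67 -0.18] gap 12.0
grasp-h0 (bath axes) [ -0.6 -13.    1.6] tool lean about +x (rad) 0.156 about y 0.01 F bath [ 6.8 23.4 -3.9]
```

Call:
{"api": "send_rows", "payload": {
  "moves": [
    [[0,-0.006,-0.002,0],[0,-0.006,-0.002,0],[0,-0.006,-0.002,0],[0,-0.006,-0.002,0],[0,-0.006,-0.002,0],[0,-0.006,-0.002,0],[0,-0.006,-0.002,0],[0,-0.006,-0.002,0]]
  ]
}}

```text
t: 16.43
ee_pos: [543.0, 39.0, 145.9]
orientation: [-0.057, 0.996, 0.067, -0.01]
ft_force: [6.5, -13.7, -19.6]
finger_gap: 12.2
```

```bash
python3 st.py
```

```text
t 16.43 p [543.   39.  145.9] yaw -82.3 z [-0.028  0.112 -0.993] F [  6.5 -13.7 -19.6] M [-2.99 -1.48  0.13] gap 12.2
grasp-h0 (bath axes) [-2.2 11.6  7.7] tool lean about +x (rad) 0.115 about y 0.013 F bath [  4.6 -14.4 -19.6]
```

```bash
python3 - <<'E'
from h import *
from station import arm,capture
c=capture("scene");o=(290,160); im=c["img"][:,:,::-1][o[1]:o[1]+140,o[0]:o[0]+120]
cv2.imwrite("pics/r1.png",cv2.resize(im,None,fx=4,fy=4,interpolation=cv2.INTER_CUBIC))
a=cv2.imread("pics/scene0.png")[o[1]:o[1]+140,o[0]:o[0]+120]
cv2.imwrite("pics/r1.png",cv2.resize(np.hstack([a,im]),None,fx=3.3,fy=3.3,interpolation=cv2.INTER_CUBIC))
E
```

```text
(no output)
```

View pics/r1.png

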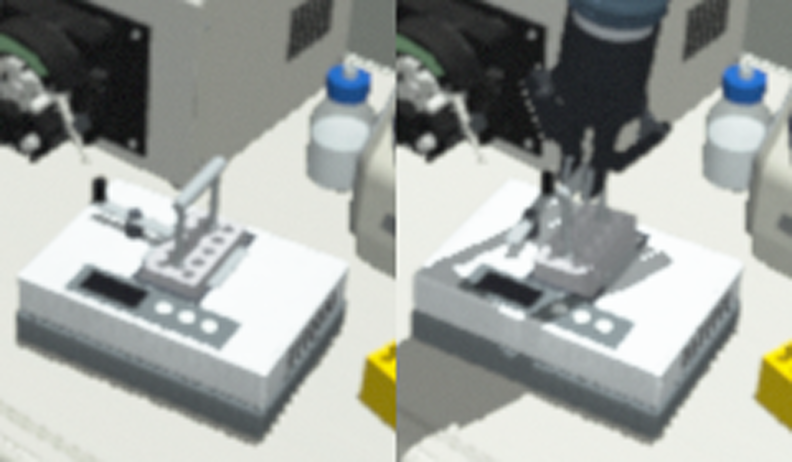

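The bath has not moved (left corner at x=18 in both halves). The block leans left and has risen. Continuing the rocking.

Call:
{"api": "send_rows", "payload": {
  "moves": [
    [[0,0.005,-0.001,0],[0,0.005,-0.001,0],[0,0.005,-0.002,0],[0,0.005,-0.002,0],[0,0.005,-0.002,0],[0,0.005,-0.002,0],[0,0.005,-0.002,0],[0,0.005,-0.002,0]]
  ]
}}

```text
t: 17.15
ee_pos: [544.4, 21.5, 148.3]
orientation: [-0.081, 0.994, 0.069, -0.014]
ft_force: [3.9, 17.0, -6.5]
finger_gap: 11.9
```

```bash
python3 st.py
```

```text
t 17.15 p [544.4  21.5 148.3] yaw -82.2 z [-0.039  0.16  -0.986] F [ 3.9 17.  -6.5] M [ 2.79 -0.9  -0.12] gap 11.9
grasp-h0 (bath axes) [-3.1 -6.8 10. ] tool lean about +x (rad) 0.164 about y 0.017 F bath [ 6.1 16.3 -6.5]
```

Call:
{"api": "send_rows", "payload": {
  "moves": [
    [[0,0.005,-0.003,0],[0,0.005,-0.003,0],[0,0.005,-0.003,0],[0,0.005,-0.003,0],[0,-0.004,-0.002,0],[0,-0.006,-0.002,0],[0,-0.006,-0.002,0],[0,-0.006,-0.002,0]]
  ]
}}

```text
t: 17.82
ee_pos: [541.3, 31.5, 153.1]
orientation: [-0.093, 0.993, 0.068, -0.018]
ft_force: [5.6, -9.2, -21.3]
finger_gap: 12.0
```

```bash
python3 st.py
```

```text
t 17.82 p [541.3  31.5 153.1] yaw -82.2 z [-0.048  0.182 -0.982] F [  5.6  -9.2 -21.3] M [-2.62 -1.47  0.08] gap 12.0
grasp-h0 (bath axes) [-4.8  3.  14.7] tool lean about +x (rad) 0.187 about y 0.023 F bath [  4.4  -9.9 -21.3]
```

Call:
{"api": "send_rows", "payload": {
  "moves": [
    [[0.001,-0.005,-0.0005,0],[0.001,-0.005,-0.0005,0],[0.001,-0.005,-0.0005,0],[0.001,-0.005,-0.0005,0],[0.001,-0.004,0,0],[0.001,-0.004,0,0],[0.001,-0.004,0,0],[0.001,-0.004,0,0]]
  ]
}}

```text
t: 18.48
ee_pos: [542.9, 39.5, 154.1]
orientation: [-0.068, 0.995, 0.066, -0.023]
ft_force: [-2.6, -11.6, -0.4]
finger_gap: 12.0
```

```bash
python3 st.py
```

```text
t 18.48 p [542.9  39.5 154.1] yaw -82.5 z [-0.054  0.132 -0.99 ] F [ -2.6 -11.6  -0.4] M [-2.22  0.18  0.37] gap 12.0
grasp-h0 (bath axes) [-1.8 11.7 15.9] tool lean about +x (rad) 0.138 about y 0.036 F bath [ -4.1 -11.2  -0.4]
```

Call:
{"api": "send_rows", "payload": {
  "moves": [
    [[-0.001,-0.005,0,0],[-0.001,-0.005,0,0],[-0.001,-0.005,0,0],[-0.001,-0.005,0,0],[-0.001,-0.005,0,0],[-0.001,-0.005,0,0],[-0.001,-0.005,0,0],[-0.001,-0.005,0,0]]
  ]
}}

```text
t: 19.15
ee_pos: [541.2, 43.3, 154.7]
orientation: [-0.037, 0.997, 0.063, -0.012]
ft_force: [6.7, -16.2, -8.7]
finger_gap: 12.0
```

```bash
python3 st.py
```

```text
t 19.15 p [541.2  43.3 154.7] yaw -82.8 z [-0.029  0.072 -0.997] F [  6.7 -16.2  -8.7] M [-2.64 -1.09  0.29] gap 12.0
grasp-h0 (bath axes) [-3.4 16.8 16.6] tool lean about +x (rad) 0.075 about y 0.019 F bath [  4.4 -16.9  -8.7]
```

Call:
{"api": "send_rows", "payload": {
  "moves": [
    [[-0.0005,0.005,-0.002,0],[-0.0005,0.005,-0.002,0],[-0.0005,0.005,-0.002,0],[-0.0005,0.005,-0.002,0],[-0.0005,0.005,-0.002,0],[-0.0005,0.005,-0.002,0],[-0.0005,0.005,-0.002,0],[0,0.005,-0.002,0]]
  ]
}}

```text
t: 19.82
ee_pos: [540.8, 21.4, 158.6]
orientation: [-0.059, 0.996, 0.063, -0.013]
ft_force: [4.6, 15.0, -7.1]
finger_gap: 12.0
```

```bash
python3 st.py
```

```text
t 19.82 p [540.8  21.4 158.6] yaw -82.8 z [-0.033  0.116 -0.993] F [ 4.6 15.  -7.1] M [ 2.89 -0.92 -0.03] gap 12.0
grasp-h0 (bath axes) [-6.7 -5.6 20.5] tool lean about +x (rad) 0.119 about y 0.018 F bath [ 6.5 14.2 -7.1]
```

Call:
{"api": "send_rows", "payload": {
  "moves": [
    [[0.0005,0.005,-0.002,0],[0.0005,0.005,-0.002,0],[0.0005,0.005,-0.002,0],[0.0005,0.005,-0.002,0],[0.001,-0.004,-0.002,0],[0.001,-0.006,-0.002,0],[0.001,-0.006,-0.002,0],[0.001,-0.006,-0.002,0]]
  ]
}}

```text
t: 20.48
ee_pos: [544.0, 32.1, 171.1]
orientation: [-0.07, 0.995, 0.064, -0.017]
ft_force: [-1.2, -4.9, -2.4]
finger_gap: 11.7
```

```bash
python3 st.py
```

```text
t 20.48 p [544.   32.1 171.1] yaw -82.7 z [-0.042  0.137 -0.99 ] F [-1.2 -4.9 -2.4] M [-0.83 -0.09  0.13] gap 11.7
grasp-h0 (bath axes) [-2.   4.2 32.9] tool lean about +x (rad) 0.141 about y 0.024 F bath [-1.8 -4.7 -2.4]
```

```bash
cat > ov.py <<'E'
from h import *
import sys
from station import arm,capture
c=capture("scene"); s=arm.read_state(); b=np.load("bath.npy")[:3]; name=sys.argv[1]
M=Rn.from_quat(s["orientation"],scalar_first=True).as_matrix(); g=s["ee_pos"]-19*M[:,2]
o=(315,175); k=9; im=cv2.resize(c["img"][:,:,::-1][o[1]:o[1]+65,o[0]:o[0]+88],None,fx=k,fy=k,interpolation=cv2.INTER_CUBIC)
B=[(x,y,z) for x in(-48,48) for y in(-25,25) for z in(-117,-65)]
for l,col in zip(map(float,sys.argv[2:]),((0,0,255),(0,200,0),(255,0,0))):
    R=Rn.from_euler("z",b[2]).as_matrix()@Rn.from_euler("x",l).as_matrix()
    u=(proj(c,g+(R@np.array(B,float).T).T)+np.array([0,.9])-o+.5)*k
    for i in range(8):
        for j in range(i):
            if sum(B[i][t]!=B[j][t] for t in range(3))==1: cv2.line(im,tuple(map(int,u[i])),tuple(map(int,u[j])),col,1)
cv2.imwrite(f"pics/{name}.png",im)
E
python3 ov.py o1 0.0 0.13
```

```text
(no output)
```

View pics/o1.png

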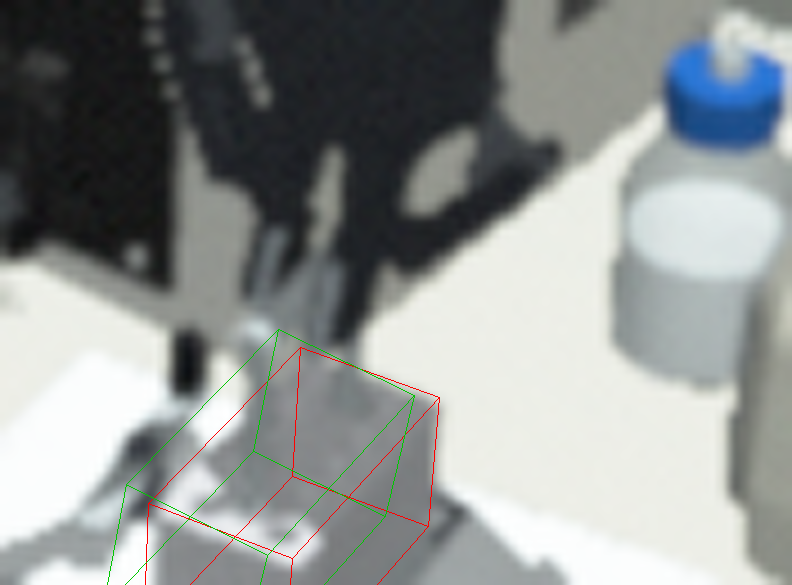

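The unleaned (red) wireframe fits the block, with its right edge at crop (437,400)–(428,525). So the block is free and about level in the grip at the present tool lean. I'll centre it and lift straight up.

```bash
cat > go.py <<'E'
from h import *
import sys
from station import arm
exec(open("st.py").read())
dx,dy,dz,n=map(float,sys.argv[1:5]) # target offset of grasp from seated handle, bath axes
h=h0+B.T@np.array([dx,dy,dz]); tcp=h+19*M[:,2]
plan(s,[(tcp,yaw(s["orientation"]),int(n))])
E
python3 go.py 0 0 34 3; python3 go.py 0 0 60 14
```

```text
t 20.53 p [544.2  33.4 171.7] yaw -82.7 z [-0.042  0.138 -0.99 ] F [ 0.3 -1.1 -4.6] M [-0.67  0.1   0.09] gap 11.7
grasp-h0 (bath axes) [-1.7  5.4 33.5] tool lean about +x (rad) 0.142 about y 0.023 F bath [ 0.2 -1.2 -4.6]
[[0.0006, 0.0018, -0.0004, -0.0], [0.0006, 0.0018, -0.0004, -0.0], [0.0006, 0.0018, -0.0004, -0.0], [0, 0, 0, 0], [0, 0, 0, 0], [0, 0, 0, 0], [0, 0, 0, 0], [0, 0, 0, 0]]
t 20.53 p [544.2  33.4 171.7] yaw -82.7 z [-0.042  0.138 -0.99 ] F [ 0.3 -1.1 -4.6] M [-0.67  0.1   0.09] gap 11.7
grasp-h0 (bath axes) [-1.7  5.4 33.5] tool lean about +x (rad) 0.142 about y 0.023 F bath [ 0.2 -1.2 -4.6]
[[0.0001, 0.0001, -0.0019, -0.0], [0.0001, 0.0001, -0.0019, -0.0], [0.0001, 0.0001, -0.0019, -0.0], [0.0001, 0.0001, -0.0019, -0.0], [0.0001, 0.0001, -0.0019, -0.0], [0.0001, 0.0001, -0.0019, -0.0], [0.0001, 0.0001, -0.0019, -0.0], [0.0001, 0.0001, -0.0019, -0.0]]
[[0.0001, 0.0001, -0.0019, -0.0], [0.0001, 0.0001, -0.0019, -0.0], [0.0001, 0.0001, -0.0019, -0.0], [0.0001, 0.0001, -0.0019, -0.0], [0.0001, 0.0001, -0.0019, -0.0], [0.0001, 0.0001, -0.0019, -0.0], [0, 0, 0, 0], [0, 0, 0, 0]]
```

Call:
{"api": "send_rows", "payload": {
  "moves": [
    [[0.0005,0.001,0,0],[0.0005,0.001,0,0],[0.0003,0.001,0,0],[0,0.0005,-0.002,0],[0,0.0005,-0.003,0],[0,0.0005,-0.003,0],[0,0.0005,-0.003,0],[0,0.0005,-0.003,0]]
  ]
}}

```text
t: 21.2
ee_pos: [545.5, 28.5, 184.7]
orientation: [-0.073, 0.995, 0.065, -0.018]
ft_force: [-0.0, -0.7, -4.0]
finger_gap: 12.1
```

```bash
python3 go.py 0 0 60 7
```

```text
t 21.2 p [545.5  28.5 184.7] yaw -82.7 z [-0.045  0.142 -0.989] F [-0.  -0.7 -4. ] M [-0.22 -0.05  0.02] gap 12.1
grasp-h0 (bath axes) [-0.9  0.3 46.4] tool lean about +x (rad) 0.147 about y 0.026 F bath [-0.1 -0.7 -4. ]
[[0.0001, -0.0002, -0.0019, -0.0], [0.0001, -0.0002, -0.0019, -0.0], [0.0001, -0.0002, -0.0019, -0.0], [0.0001, -0.0002, -0.0019, -0.0], [0.0001, -0.0002, -0.0019, -0.0], [0.0001, -0.0002, -0.0019, -0.0], [0.0001, -0.0002, -0.0019, -0.0], [0, 0, 0, 0]]
```

Call:
{"api": "send_rows", "payload": {
  "moves": [
    [[0,0,-0.002,0],[0,0,-0.002,0],[0,0,-0.002,0],[0,0,-0.002,0],[0,0,-0.002,0],[0,0,-0.001,0],[0,0,0,0],[0,0,0,0]]
  ]
}}

```text
t: 21.87
ee_pos: [546.9, 26.4, 198.3]
orientation: [-0.072, 0.995, 0.064, -0.017]
ft_force: [0.2, -0.2, -3.8]
finger_gap: 11.7
```

```bash
sed -i 's/o=(315,175); k=9/o=(310,165); k=8/; s/+65,/+75,/; s/+88\]/+90]/' ov.py; python3 st.py; python3 ov.py o2 0.0 0.06
```

```text
t 21.87 p [546.9  26.4 198.3] yaw -82.7 z [-0.042  0.142 -0.989] F [ 0.2 -0.2 -3.8] M [-0.16 -0.02  0.01] gap 11.7
grasp-h0 (bath axes) [ 0.1 -2.  60.1] tool lean about +x (rad) 0.146 about y 0.023 F bath [ 0.1 -0.2 -3.8]
```

View pics/o2.png

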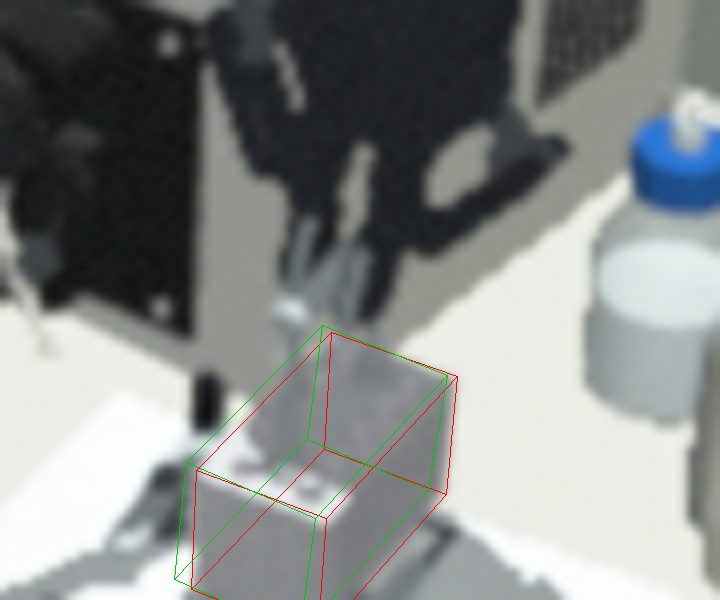

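```bash
cat > lev.py <<'E'
from h import *
from scipy.optimize import minimize
from scipy.ndimage import map_coordinates
from station import arm,capture
cs=[capture("scene") for _ in range(4)]; c=cs[0]; s=arm.read_state(); b=np.load("bath.npy")[:3]
g0=cv2.cvtColor(np.mean([x["img"] for x in cs],0).astype(np.float32),cv2.COLOR_RGB2GRAY)
gx,gy=cv2.Sobel(g0,-1,1,0),cv2.Sobel(g0,-1,0,1)
M=Rn.from_quat(s["orientation"],scalar_first=True).as_matrix(); g=s["ee_pos"]-19*M[:,2]
E=[((-48,-25,-117),(-48,-25,-65)),((48,-25,-117),(48,-25,-65)),((-48,25,-117),(-48,25,-65)),((-48,-25,-65),(48,-25,-65)),((-48,-25,-65),(-48,25,-65)),((-48,-25,-117),(48,-25,-117)),((-48,-25,-117),(-48,25,-117)),((48,-25,-65),(48,10,-65))]
t=np.linspace(.08,.92,25)[:,None]
def cost(p,each=False):
    R=Rn.from_euler("z",b[2]).as_matrix()@Rn.from_euler("xyz",[p[0],p[1],0]).as_matrix(); v=[]
    for a,q in E:
        X=np.array(a)*(1-t)+np.array(q)*t; u=proj(c,g+(R@X.T).T)+p[2:4]*20
        d=u[-1]-u[0]; n=np.array([-d[1],d[0]])/np.hypot(*d)
        G=[map_coordinates(k,[u[:,1],u[:,0]],order=1) for k in(gx,gy)]
        v.append(abs((n[0]*G[0]+n[1]*G[1]).mean()))
    return v if each else -np.sum(np.minimum(v,60))
best=[]
for l in(-.1,-.05,0,.05,.1):
  for pt in(-.06,0,.06):
    r=minimize(cost,[l,pt,0,.045],method="Nelder-Mead",options=dict(initial_simplex=np.array([l,pt,0,.045])+np.vstack([np.zeros(4),np.eye(4)*.05])))
    best.append((r.fun,*r.x.round(3)))
for q in sorted(best)[:5]: print(np.round(q,3))
print(np.round(cost(sorted(best)[0][1:],True)))
E
python3 lev.py; python3 st.py
```

```text
[-4.56965e+02  6.00000e-03 -6.00000e-02 -6.00000e-03  7.60000e-02]
[-4.56862e+02  8.00000e-03 -5.90000e-02 -4.00000e-03  7.40000e-02]
[-4.56779e+02  7.00000e-03 -6.60000e-02 -6.00000e-03  8.40000e-02]
[-4.56674e+02  7.00000e-03 -6.90000e-02 -8.00000e-03  8.80000e-02]
[-4.56357e+02 -7.00000e-03 -6.20000e-02 -2.90000e-02  7.20000e-02]
t 22.12 p [546.8  26.4 198.1] yaw -82.7 z [-0.043  0.142 -0.989] F [ 0.1 -0.9 -4.1] M [-0.16 -0.02  0.  ] gap 11.7
grasp-h0 (bath axes) [ 0.1 -2.  59.9] tool lean about +x (rad) 0.146 about y 0.023 F bath [-0.  -0.9 -4.1]Traceback (most recent call last):
  File "lev.py", line 25, in <module>
    print(np.round(cost(sorted(best)[0][1:],True)))
                   ~~~~^^^^^^^^^^^^^^^^^^^^^^^^^^
  File "lev.py", line 14, in cost
    X=np.array(a)*(1-t)+np.array(q)*t; u=proj(c,g+(R@X.T).T)+p[2:4]*20
                                         ~~~~~~~~~~~~~~~~~~~^~~~~~~~~~
ValueError: operands could not be broadcast together with shapes (25,2) (40,)
```

```bash
cat > lev2.py <<'E'
src=open("lev.py").read().split("best=[]")[0]
exec(src)
def run(img,gg,el,tag):
    global gx,gy,g,E
    E=el; g=gg; gx,gy=cv2.Sobel(img,-1,1,0),cv2.Sobel(img,-1,0,1)
    for clip in(60,150):
        def cc(p): return -np.sum(np.minimum(cost(np.array(p),True),clip))
        for pt in np.arange(-.12,.121,.03):
            f=[minimize(lambda q:cc([q[0],pt,q[1],q[2]]),[l,0,.07],method="Nelder-Mead",options=dict(initial_simplex=np.array([l,0,.07])+np.vstack([np.zeros(3),np.eye(3)*.05]))) for l in(-.06,0,.06)]
            r=min(f,key=lambda r:r.fun); print(tag,clip,round(pt,2),round(r.fun,1),r.x.round(3))
EE=list(E)
run(g0,g,EE,"now")
i0=cv2.cvtColor(cv2.imread("pics/scene0.png").astype(np.float32),cv2.COLOR_BGR2GRAY)
vis=[((-48,-25,-77),(-48,-25,-65)),((-48,25,-77),(-48,25,-65)),((-48,-25,-65),(48,-25,-65)),((-48,-25,-65),(-48,25,-65)),((48,-25,-65),(48,25,-65)),((-48,25,-65),(48,25,-65))]
run(i0,bathpts(b,(18,0,157))[0],vis,"seated")
E
python3 lev2.py
```

```text
now 60 -0.12 -456.8 [ 0.041 -0.012  0.162]
now 60 -0.09 -456.7 [ 0.027 -0.008  0.138]
now 60 -0.06 -457.7 [ 0.011 -0.001  0.079]
now 60 -0.03 -446.0 [0.004 0.005 0.037]
now 60 0.0 -447.7 [-0.123 -0.126  0.07 ]
now 60 0.03 -445.9 [-0.113 -0.109  0.067]
now 60 0.06 -442.8 [-0.084 -0.07   0.066]
now 60 0.09 -440.2 [-0.078 -0.033  0.038]
now 60 0.12 -434.2 [-0.065  0.02   0.005]
now 150 -0.12 -822.4 [ 0.034 -0.037  0.167]
now 150 -0.09 -867.3 [ 0.009 -0.049  0.139]
now 150 -0.06 -844.5 [-0.001 -0.037  0.109]
now 150 -0.03 -811.2 [-0.019 -0.038  0.084]
now 150 0.0 -799.2 [-0.036 -0.038  0.085]
now 150 0.03 -806.5 [-0.051 -0.035  0.064]
now 150 0.06 -810.1 [-0.054 -0.013  0.044]
now 150 0.09 -732.1 [-0.029  0.063  0.001]
now 150 0.12 -639.1 [-0.081 -0.009  0.042]
seated 60 -0.12 -312.9 [-0.071  0.062  0.032]
seated 60 -0.09 -313.2 [0.038 0.152 0.071]
seated 60 -0.06 -334.5 [-0.078 -0.252 -0.035]
seated 60 -0.03 -360.0 [-0.044 -0.021  0.199]
seated 60 0.0 -360.0 [-0.023  0.045  0.081]
seated 60 0.03 -360.0 [-0.078  0.06   0.047]
seated 60 0.06 -360.0 [-0.048  0.095  0.017]
seated 60 0.09 -360.0 [-0.073  0.079  0.049]
seated 60 0.12 -354.8 [-0.047  0.013 -0.02 ]
seated 150 -0.12 -645.7 [-0.168 -0.004  0.033]
seated 150 -0.09 -637.5 [-0.058  0.074  0.052]
seated 150 -0.06 -646.2 [-0.058  0.077  0.044]
seated 150 -0.03 -749.4 [-0.142 -0.113  0.17 ]
seated 150 0.0 -795.8 [0.104 0.209 0.184]
seated 150 0.03 -817.6 [0.087 0.22  0.138]
seated 150 0.06 -833.7 [0.021 0.171 0.077]
seated 150 0.09 -837.8 [0.033 0.2   0.073]
seated 150 0.12 -569.9 [ 0.071 -0.015  0.081]
```

```bash
cat > ov2.py <<'E'
exec(open("lev.py").read().split("best=[]")[0])
o=(322,200);k=8;W,H=50,52
A=np.mean([x["img"] for x in cs],0)[o[1]:o[1]+H,o[0]:o[0]+W,::-1]
A=(255*np.clip((A-50)/170,0,1)**.7).astype(np.uint8); A=cv2.resize(A,None,fx=k,fy=k,interpolation=cv2.INTER_CUBIC); O=A.copy()
for p,col in(((.0,0,0,.06),(0,0,255)),((.005,-.075,-.02,.11),(0,220,0))):
    R=Rn.from_euler("z",b[2]).as_matrix()@Rn.from_euler("xyz",[p[0],p[1],0]).as_matrix()
    for e in E:
        u=(proj(c,g+(R@np.array(e,float).T).T)+np.array(p[2:4])*20-o+.5)*k; cv2.line(O,tuple(map(int,u[0])),tuple(map(int,u[1])),col,1)
cv2.imwrite("pics/o3.png",np.hstack([A,O]))
E
python3 ov2.py
```

```text
(no output)
```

View pics/o3.png

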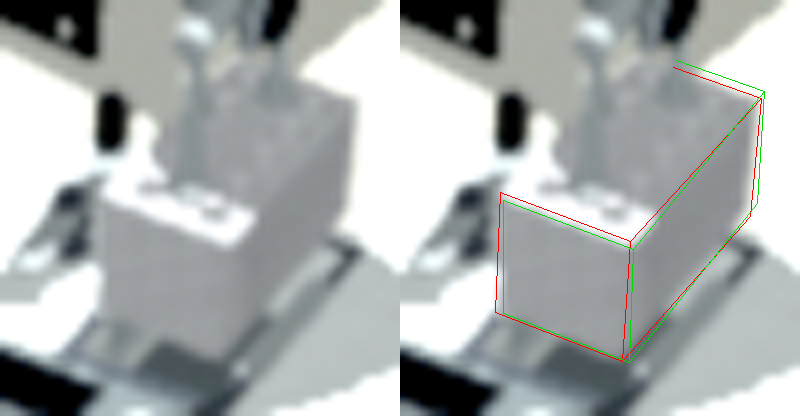

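The picture shows the block hanging clear of the well. The visible top corners in the left half are (100,195), (238,243) and (355,98); the bottom ones are (106,312), (227,360) and (346,217). I'll solve for its tilt from those.

```bash
cat > pnp.py <<'E'
exec(open("lev.py").read().split("best=[]")[0])
o=np.array((322,200));k=8
P=np.array([(-48,25,-65),(-48,-25,-65),(48,-25,-65),(-48,25,-117),(-48,-25,-117),(48,-25,-117)],float)
U=np.array([(100,195),(238,243),(355,98),(106,312),(227,360),(346,217)])/k-.5+o
def r(p):
    R=Rn.from_euler("z",b[2]+p[4]).as_matrix()@Rn.from_euler("xyz",[p[0],p[1],0]).as_matrix()
    return np.r_[(proj(c,g+(R@P.T).T)+p[2:4]-U).ravel(),p[4]/.02]
q=least_squares(r,np.zeros(5)); C=np.linalg.inv(q.jac.T@q.jac)
print("lean,pitch,du,dv,dyaw",q.x.round(3),"sd(.4px)",(np.sqrt(np.diag(C))*.4).round(3),q.fun[:-1].reshape(-1,2).round(1).tolist())
E
python3 pnp.py
```

```text
lean,pitch,du,dv,dyaw [-0.007 -0.002 -0.11   1.213  0.013] sd(.4px) [0.016 0.013 0.468 0.298 0.007] [[0.2, -0.1], [-0.6, -0.2], [0.7, -0.1], [-1.0, 0.3], [-0.1, 0.2], [0.7, -0.2]]
```

The corners give a lean of -0.007 rad and a pitch of -0.002 rad, each ±0.015, so the block is level. I'll run a last check that the bath and bystanders haven't moved, then hand in.

```bash
python3 - <<'E'
from h import *
from station import arm,capture
c=capture("scene"); a=cv2.imread("pics/scene0.png"); n=np.ascontiguousarray(c["img"][:,:,::-1])
for t,(x0,y0,x1,y1) in dict(bath_right=(365,235,402,292),bath_front=(340,250,380,295),yellow=(396,240,444,306),timer=(386,322,428,354),spare=(432,308,474,364),vial_dye=(455,290,495,380),ref_bottle=(380,170,410,215)).items():
    T=a[y0:y1,x0:x1]; S=n[y0-4:y1+4,x0-4:x1+4]; m=cv2.matchTemplate(S,T,cv2.TM_CCOEFF_NORMED); _,v,_,l=cv2.minMaxLoc(m); print(t,round(v,3),(l[0]-4,l[1]-4))
exec(open("st.py").read()); print("vel",abs(s["joint_vel"]).max().round(4))
arm.finish_job()
E
```

```text
bath_right 0.895 (0, 0)
bath_front 0.956 (0, 0)
yellow 0.999 (0, 0)
timer 0.998 (0, 0)
spare 0.999 (0, 0)
vial_dye 0.999 (0, 0)
ref_bottle 0.996 (0, 0)
t 22.77 p [546.9  26.3 198.3] yaw -82.7 z [-0.042  0.142 -0.989] F [ 0.8 -0.3 -4.2] M [-0.15 -0.05  0.02] gap 12.1
grasp-h0 (bath axes) [ 0.2 -2.1 60.1] tool lean about +x (rad) 0.146 about y 0.023 F bath [ 0.8 -0.4 -4.2]
vel 0.001
the job is handed in; nothing more can be done
```

I swung the latch aside, rocked the block free, and handed the job in at 22.8 s. The block is still held by its handle, about 20 mm above the bath's top and about 2 mm off the well's centre. These are the last checks:

- **Latch:** it held firm against an 11 N push, so I took it to be on its end stop. The picture only put it near 1.45 rad, with about 0.04 rad of error, and I did not resolve that small gap to 1.571.
- **Block held and still:** the wrist carries about 4.2 N, roughly the block's weight, and the joints are at rest.
- **Level:** a fit to the block's corners gave tilts under 0.01 rad, give or take 0.015. A cruder edge fit agreed on the sideways lean but suggested 0.06–0.09 rad of fore-aft pitch. I trusted the corner fit because shadows confuse the edge one. The tool itself leans 0.15 rad because the bar turned a little in the fingers.
- **Bath and bystanders:** picture matching showed no shift of the bath or of the timer, spare block, vial, dye bottle and yellow look-alike. I did not check the pipette separately.

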